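# Draw out the medicine tray with the pull-hook

## Task

Take the orange-handled pull-hook from its rest, put its tip down into the finger hole of the teal medicine tray and draw the tray out of its case as far as it goes. Then lay the hook back on its rest, hook end down, and leave the tray out. Touch the case and tray with the hook only, not with the gripper or arm, and do not disturb the other things on the table.

Things in the scene. Friction and masses are not known exactly. Their poses are not given: they have to be found in the camera images.
- case: white medicine case fixed to the table, 180 mm deep (its x), 140 mm wide (y), 62 mm high, its front open. Origin at the centre of its underside; its +x axis points from the front to the closed back, so the tray slides out along its -x
- tray (a joint): how far the teal tray stands out of the case, m: 0 is shut, 0.12 is its stop. It slides with about 2.5 N of friction and stays where it is left
- tray_hole (a point): centre of the round finger hole, 32 mm across, at the upper face of the teal tab on the tray's front, 40 mm above the table. The level tab is 6 mm thick, 50 mm long (x), 70 mm wide, open above and below; the hole is at its middle, 30 mm in front of the case's front edge when the tray is shut. Moves with the tray; axes as the case's (+x into the case, z up)
- hook_grip (a point): centre of the pull-hook's orange handle, half-way up: a bar 130 mm long (its x), 26 mm wide and high. A 10 mm thick steel rod goes on from its +x end, then bends down (-z), leaning slightly back: the bend's front is 126 mm ahead of this point, the rod's bottom end 60 mm below. About 140 g. At the start it lies on the rest, this point 80 mm above the table, hook end to the rest's +x
- hook_tip (a point): bottom end of the pull-hook's downward rod, 115 mm ahead (+x) of and 60 mm below hook_grip in the hook's frame (axes as the handle's)
- rest: light wooden hook rest, fixed, base 150 (x) x 90 x 8 mm, origin under its centre. Two saddles, 14 mm thick, 48 mm either side of the middle along x, carry the handle along the rest's x, underside 67 mm above the table, middle over the origin; between them the handle is free below and beside. Ears beside the handle, 34 mm apart at the bottom, 50 mm at the top, end 90 mm above the table
- tumbler: clear glass tumbler standing upside down, 72 mm across at the table, 100 mm high; origin at the centre of its underside
- teal_bottle: teal pill bottle, 48 mm across, 85 mm high; origin at the centre of its underside
- timer: white kitchen timer with a black knob on top, 68 mm across, 51 mm high; origin at the centre of its underside
- mug: blue mug, 80 mm across, 92 mm high; origin at the centre of its underside
- amber_bottle: amber pill bottle, 52 mm across, 95 mm high; origin at the centre of its underside
- glasses_case: black spectacle case, 160 x 60 x 40 mm; origin at the centre of its underside
- notebook: blue notebook lying flat, 154 x 212 x 16 mm; origin at the centre of its underside
Mind the look-alikes: they are no part of the job. Of the things shaped like the part that bears hook_grip, the orange one is meant.

How it is judged:
On the way, in this order (a step that is already met when the one before it is completed fails the run):
1. the hook's tip is down in the finger hole of the still nearly shut tray (horizontal distance between hook_tip and tray_hole below 0.022 m and z of hook_tip in the frame of tray_hole below -0.008 m and value of joint tray below 0.05 m), for 0.1 s.
2. the tray has been drawn out at least 100 mm with the hook in its hole (value of joint tray above 0.1 m and horizontal distance between hook_tip and tray_hole below 0.028 m and z of hook_tip in the frame of tray_hole below -0.004 m), for 0.1 s.
At the end, for the whole second after the job is handed in: Tray still, out at least 100 of its 120 mm; hook at rest on both saddles, hook end down, within 25 mm along and 14 mm across of the middle of the rest, centre 74 to 87 mm above the table, tilt under 0.15 rad, within 0.3 rad of the rest's line (either way round) (value of joint tray above 0.1 m and x of hook_grip in the frame of rest between -0.025 and 0.025 m and y of hook_grip in the frame of rest between -0.014 and 0.014 m and z of hook_grip in the frame of rest between 0.074 and 0.087 m and angle between hook_grip's own z axis and vertical below 0.15 rad and angle between the x axis of hook_grip and the x axis of rest, either way round below 0.3 rad and linear speed of hook below 0.02 m/s and velocity of joint tray between -0.01 and 0.01 m/s); the robot touches nothing.
It fails at once if the gripper or the arm touches the case or the tray with more than 1 N (contact force between any of the fingers, the arm and case above 1 N).
It fails at once if another thing on the table is moved more than 30 mm or tipped (distance of any of tumbler, teal_bottle, timer, mug, amber_bottle, glasses_case, notebook from where it was at the start of the episode above 0.03 m or angle between any of tumbler, teal_bottle, timer, mug, amber_bottle, glasses_case, notebook's own z axis and vertical above 0.4 rad).
It also fails if it takes over 51 s, if anything falls off the work surface, if the arm or the gripper's body presses on something with over 40 N, if the wrist force passes 120 N, or if a joint passes its speed limit or range.

## Robot

A 7-joint arm with a two-finger parallel gripper is mounted at the origin on the work surface. World frame = base frame: x ahead of the robot, y to its left, z up, the work surface at z = 0. Lengths are in m, angles in rad, forces in N, time in s.
With the tool pointing down it reaches from about 0.35 to 0.9 m from the base axis. Payload 8.1 kg.
Tool frame: the origin (TCP) lies at the very end of the fingers, on their centre line; the grasp point (between the pads) lies 19 mm behind it; z points along the fingers, x is the direction in which the jaws open and shut, and the axes are right-handed (so a half turn about z gives the same grasp; the last joint's range is limited). The gripper opens to 92 mm and grips with 3 to 60 N. Pads are 19 mm wide; open, the fingers measure 130 mm over their backs; the gripper's body (75 mm by 190 mm) begins 47 mm behind the grasp point.
Start: joints at [1.217, 0.434, 0.025, 1.573, -0.012, 1.134, -0.075], TCP at [0.155, -0.605, 0.227] pointing down, gripper open.
Joint ranges: [-2.62, 2.62], [-0.44, 2.09], [-1.27, 1.32], [0.08, 2.57], [-1.32, 4.46], [0.12, 2], [-2.74, 2.74]. Speed limits (rad/s): [2.22, 2.22, 3.01, 3.01, 3.14, 3.14, 3.14].

## Interface

Orientations are given as [roll, pitch, yaw] about the fixed x, y, z axes, in that order (R = Rz(yaw) Ry(pitch) Rx(roll)).
In Python, from workcell import bot gives the robot as it stands. Calls block until the motion is done:
- bot.move_pose(position, orientation): joint-space move of the TCP to a pose.
- bot.move_straight(position, rot=None, rate=0.15, threshold=None): straight line of the TCP; rot=None keeps the orientation; rate is the mean speed in m/s. With threshold (N) it stops when the force on the tool has changed by that much, and returns True; else False.
- bot.move_j(angles): joint-space move.
- bot.set_gripper(opening): opening from 0.0 (shut) to 1.0 (fully open); the grip force is fixed at half the most; returns when the fingers have stopped.
- bot.sleep(seconds).
- bot.solve_ik(position, orientation): joint angles nearest the present ones, or None.
- bot.get_image(name): name is "side" or "top" or "wrist"; returns the picture (384x512x3 uint8, red, green, blue); there is no depth.
- bot.camera_info(name): a dict with "mtx" (3x3 intrinsics, pixels), "origin" and "orientation" of the camera in the world. Camera axes: x right, y up, looking along -z (the intrinsics and any distortion apply to the point x, -y, -z); pixel columns grow to the right and rows downward; lengths in m; the calibration is good to about 2 mm. The wrist camera is an equidistant fisheye: a pixel r from the principal point sees the ray r / f radians off the axis. A picture is of the moment at which its call begins: read the wrist's pose just before it. camera_info takes no time and is no camera call; for the wrist camera it gives the pose at the moment of the call.
A pose or a line that the arm cannot do raises bot.MotionError and nothing moves.
- bot.finish_job(): hands the job in, once; it reports no verdict.
Readings, each from a call of its own:
- bot.current_time_s(): time.
- bot.current_joint_positions(): joint angles.
- bot.current_qd(): joint speeds.
- bot.current_effort(): joint torques, N m.
- bot.current_position(): TCP position.
- bot.current_eef_rot(): TCP orientation.
- bot.current_contact_force(): force on the tool from outside, world axes, zero at the start.
- bot.current_ft_torque(): the same for the moment, N m.
- bot.current_grip_width(): opening from 0.0 (shut) to 1.0 (fully open).
Only numpy, scipy, OpenCV 4.12 (cv2) and the standard library are available. Lean on these libraries where they do the work, as an engineer would, in place of code of your own. Each camera call takes 0.05 s, during which the arm holds its last target. There are 200 camera calls.

## Working session

There is one attempt and no reset: what is moved stays moved. The work goes in short steps, each a Python script; the robot and the scene stay as the last script left them, time stands still between calls to the robot, and variables do not carry over. Pictures are saved under pics/ and viewed, about 8 in all and at most 12, crops included, and the job is handed in when it is done.

```bash
mkdir -p pics; ls
python3 - <<'E'
from workcell import bot
import cv2,numpy as np
np.set_printoptions(precision=4,suppress=True)
for n in("top","side"):
    im=bot.get_image(n); np.save(f"pics/{n}0.npy",im)
    cv2.imwrite(f"pics/{n}0.png",cv2.resize(im[...,::-1],(800,600),interpolation=cv2.INTER_CUBIC))
for n in("top","side","wrist"): print(n,bot.camera_info(n))
print(bot.current_time_s(),bot.current_position(),bot.current_eef_rot(),bot.current_grip_width())
E
```

```text
pics
top {'mtx': array([[448.773 ,   0.    , 256.6588],
       [  0.    , 448.773 , 194.9978],
       [  0.    ,   0.    ,   1.    ]]), 'origin': array([0.2745, 0.1007, 1.427 ]), 'orientation': array([ 0.1862, -0.0189, -1.557 ])}
side {'mtx': array([[383.1622,   0.    , 253.5146],
       [  0.    , 383.1622, 195.9022],
       [  0.    ,   0.    ,   1.    ]]), 'origin': array([0.1927, 0.7583, 0.7272]), 'orientation': array([ 0.8661,  0.0165, -2.7141])}
wrist {'mtx': array([[297.3186,   0.    , 255.5738],
       [  0.    , 297.3186, 187.4585],
       [  0.    ,   0.    ,   1.    ]]), 'origin': array([ 0.2339, -0.5862,  0.3848]), 'orientation': array([-0.3084,  0.0022, -1.3193])}
0.1 [ 0.1549 -0.605   0.226 ] [ 3.1415  0.0014 -1.32  ] 0.9991563985588411
```

View pics/top0.png

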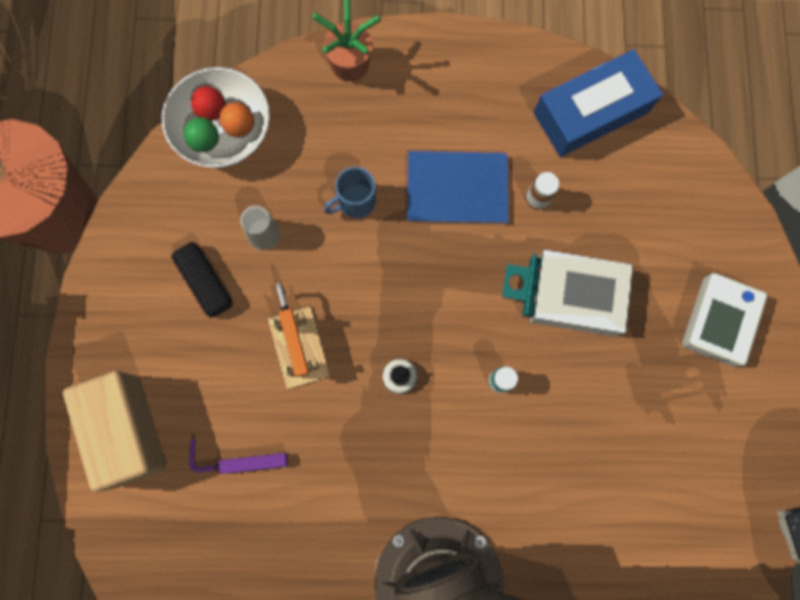

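View pics/side0.png

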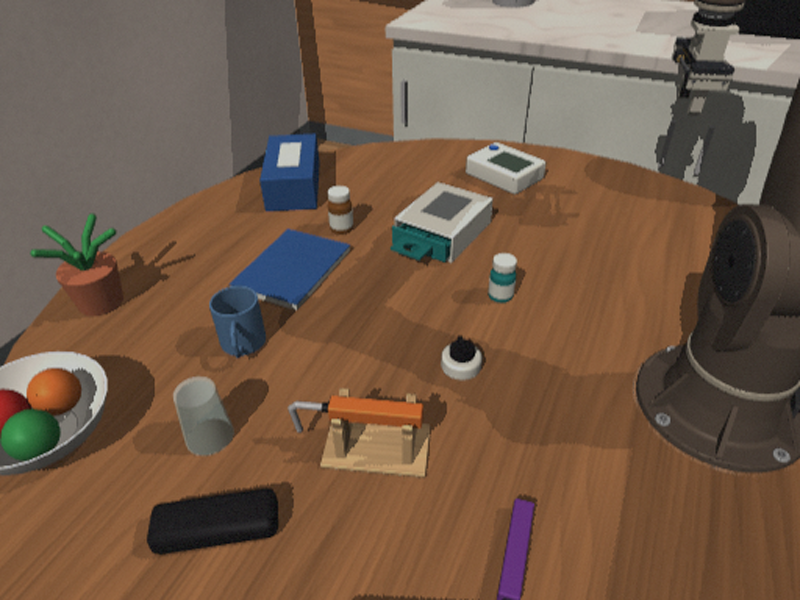

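The top view (800x600) shows the orange hook on its rest at about (293,340), its hook end up (world +x). The case is at (583,290) with the teal tab's hole at (516,283), so the tray slides out to the left (+y). The purple tool at (250,463) is the look-alike. The side view agrees, and the area in front of the tab is clear.

```bash
cat > h.py <<'E'
import numpy as np,cv2
from scipy.spatial.transform import Rotation as R
np.set_printoptions(precision=4,suppress=True)
def ray(info,px,fish=False):
    K=np.array(info['mtx']);px=np.atleast_2d(px).astype(float)
    u=(px[:,0]-K[0,2])/K[0,0];v=(px[:,1]-K[1,2])/K[1,1]
    if fish:
        r=np.hypot(u,v)+1e-12;d=np.c_[u/r*np.sin(r),-v/r*np.sin(r),-np.cos(r)]
    else: d=np.c_[u,-v,-np.ones_like(u)]
    return np.array(info['origin']),R.from_euler('xyz',info['orientation']).apply(d)
def onz(info,px,z,fish=False):
    o,d=ray(info,px,fish);return o+d*((z-o[2])/d[:,2])[:,None]
def blobs(mask,amin=15):
    cs,h=cv2.findContours(mask.astype(np.uint8),cv2.RETR_CCOMP,cv2.CHAIN_APPROX_NONE)
    return [(c[:,0,:],h[0][i][3]>=0,cv2.contourArea(c)) for i,c in enumerate(cs) if cv2.contourArea(c)>amin]
def hsv(im): return cv2.cvtColor(im,cv2.COLOR_RGB2HSV).astype(int)
def orange(im):
    h=hsv(im);return (h[...,0]>=4)&(h[...,0]<=15)&(h[...,1]>190)&(h[...,2]>110)
def teal(im):
    h=hsv(im);return (h[...,0]>=78)&(h[...,0]<=98)&(h[...,1]>110)&(h[...,2]>40)
def white(im):
    h=hsv(im);return (h[...,1]<60)&(h[...,2]>130)
E
cat > a.py <<'E'
from h import *
from workcell import bot
I=bot.camera_info('top');im=np.load('pics/top0.npy')
def rect(c,z):
    p=onz(I,c,z)[:,:2].astype(np.float32);(x,y),s,a=cv2.minAreaRect(p);return np.array([x,y]),s,a
for nm,f,z in(('orange',orange,.093),('teal',teal,.04),('white',white,.062)):
    for c,hole,a in blobs(f(im)):
        r=rect(c,z);print(nm,'HOLE' if hole else '',a,c.mean(0),*r)
S=bot.camera_info('side');im=np.load('pics/side0.npy')
for nm,f,z in(('orange',orange,.085),('teal',teal,.04)):
    for c,hole,a in blobs(f(im)): print('side',nm,hole,a,c.mean(0),onz(S,c.mean(0),z))
E
python3 a.py
```

```text
teal  442.0 [335.0192 181.7981] [ 0.5847 -0.1636] (0.06395243108272552, 0.12241090834140778) 81.08822631835938
teal HOLE 103.5 [329.7097 180.2258] [ 0.588  -0.1534] (0.036059580743312836, 0.03476004675030708) 44.51179885864258
white  27.0 [254.4444 346.    ] [0.0848 0.0785] (0.016734953969717026, 0.014567334204912186) 0.7842874526977539
white  46.0 [503.2258 341.9839] [ 0.1038 -0.653 ] (0.08728541433811188, 0.010134108364582062) 13.398399353027344
white  171.5 [323.3023 241.7674] [ 0.3901 -0.1271] (0.042538899928331375, 0.046154435724020004) 0.8647910952568054
white  142.5 [253.1039 240.0649] [0.3915 0.0861] (0.06376597285270691, 0.05171038955450058) 0.6660383343696594
white  28.0 [179.0333 188.    ] [0.55   0.3191] (0.04621414840221405, 0.009688307531177998) 20.456811904907227
white  2026.0 [463.7711 204.0301] [ 0.516  -0.5668] (0.1301744431257248, 0.16543729603290558) 68.67166900634766
white HOLE 607.0 [462.0333 207.5667] [ 0.5035 -0.5604] (0.07117675244808197, 0.09032047539949417) 68.40288543701172
white HOLE 54.5 [478.6522 189.2174] [ 0.5626 -0.6172] (0.02572990022599697, 0.02603
[... 986 characters left out ...]
1597929, 0.12580262124538422) 28.86734962463379
white  1014.5 [136.5845  76.3152] [0.9246 0.4702] (0.2190818190574646, 0.22258228063583374) 1.2283999919891357
side orange False 22.0 [253.65 269.3 ] [[0.4161 0.293  0.085 ]]
side orange False 94.0 [233.3857 267.1571] [[0.4579 0.3051 0.085 ]]
side orange False 318.0 [240.3841 259.471 ] [[0.4535 0.2801 0.085 ]]
side orange False 323.0 [ 29.8288 248.3493] [[0.9034 0.4422 0.085 ]]
side orange True 33.0 [ 39.7917 245.125 ] [[0.8905 0.4258 0.085 ]]
side teal False 89.0 [321.475 177.375] [[ 0.3905 -0.1274  0.04  ]]
side teal False 519.5 [268.1441 155.4505] [[ 0.5775 -0.1703  0.04  ]]
side teal True 19.5 [260.6667 158.3333] [[ 0.5928 -0.1465  0.04  ]]
```

```bash
cat > b.py <<'E'
from h import *
from workcell import bot
I=bot.camera_info('top');im=np.load('pics/top0.npy');H=hsv(im)
print(H[212:224:4,184:192:2].tolist(), H[230,230])
m=(H[...,0]<=14)&(H[...,1]>185)&(H[...,2]>190);m[:, :150]=0;m[:,230:]=0;m[:160]=0
for c,hole,a in blobs(m): 
    p=onz(I,c,.093)[:,:2].astype(np.float32);print(a,c.mean(0),cv2.minAreaRect(p))
# rest base: light wood
w=(H[...,0]>14)&(H[...,1]<140)&(H[...,2]>150)
w[:, :150]=0;w[:,230:]=0;w[:160]=0
for c,hole,a in blobs(w,60):
    p=onz(I,c,.008)[:,:2].astype(np.float32);print('rest',a,c.mean(0),cv2.minAreaRect(p))
E
python3 b.py
```

```text
[[[13, 185, 218], [12, 185, 219], [12, 185, 215], [12, 161, 144]], [[13, 182, 218], [12, 182, 218], [12, 186, 217], [12, 183, 198]], [[13, 170, 216], [12, 183, 219], [12, 187, 217], [12, 186, 217]]] [ 13 142 149]
rest 206.5 [199.4068 222.8983] ((0.45046696066856384, 0.2577402591705322), (0.07286466658115387, 0.03733795881271362), 19.12920379638672)
rest 316.0 [182.9412 228.0074] ((0.4368640184402466, 0.31564611196517944), (0.16510814428329468, 0.06324751675128937), 34.36924362182617)
```

```bash
sed -i 's/^m=.*/m=(H[...,0]<=15)\&(H[...,1]>160)\&(H[...,2]>170);m[:, :150]=0;m[:,230:]=0;m[:160]=0/' b.py; python3 b.py|tail -n +2
cat > c.py <<'E'
from h import *
from workcell import bot
# move above rest, look with wrist
p=[0.40,0.28,0.30]
for yaw in (0.26,0.26+np.pi/2,0.26-np.pi/2,0.26+np.pi):
    for z in(.30,.074):
        q=bot.solve_ik([.455,.286,z],[np.pi,0,yaw]);print(yaw,z,q)
for yaw in (np.radians(81.4)+k*np.pi/2 for k in range(4)):
    for d in(.115,.235):
        q=bot.solve_ik([.588+.15*d,-.153+.989*d,.074],[np.pi,0,yaw]);print('tray',yaw,d,q)
E
python3 c.py
```

```text
279.0 [187.0652 218.5435] ((0.4509044885635376, 0.28582680225372314), (0.12846903502941132, 0.02345680072903633), 16.809410095214844)
rest 206.5 [199.4068 222.8983] ((0.45046696066856384, 0.2577402591705322), (0.07286466658115387, 0.03733795881271362), 19.12920379638672)
rest 316.0 [182.9412 228.0074] ((0.4368640184402466, 0.31564611196517944), (0.16510814428329468, 0.06324751675128937), 34.36924362182617)
0.26 0.3 [ 0.0828  0.416  -1.0363  1.6169  0.3671  1.3204 -0.7487]
0.26 0.074 [-0.0049  0.6755 -0.9525  1.8992  0.6865  0.9338 -1.0301]
1.8307963267948966 0.3 [ 0.0956  0.425  -1.0603  1.616   0.3799  1.3259  0.8102]
1.8307963267948966 0.074 [ 0.0562  0.7348 -1.0695  1.8948  0.7746  0.9984  0.4649]
-1.3107963267948965 0.3 [-0.6804  0.2378  0.0248  1.6757 -0.0062  1.2281 -1.9649]
-1.3107963267948965 0.074 [-0.0515  0.6403 -0.8713  1.9026  0.6256  0.8958 -2.5477]
3.401592653589793 0.3 [ 0.0956  0.425  -1.0603  1.616   0.3799  1.3259  2.381 ]
3.401592653589793 0.074 [ 0.0562  0.7348 -1.0695  1.8948  0.7746  0.9984  2.0357]
tray 1.4206980111233845 0.115 [ 0.5053  0.7127 -0.813   1.7321  0.6134  0.9702  0.8729]
tray 1.4206980111233845 0.235 [ 0.328   0.762  -0.8631  1.6726  0.6613  1.024   0.6622]
tray 2.9914943379182812 0.115 [ 0.6339  0.8311 -1.0718  1.7217  0.8134  1.1031  2.2896]
tray 2.9914943379182812 0.235 [ 0.4255  0.8602 -1.0724  1.6645  0.8246  1.1354  2.1135]
tray 4.562290664713178 0.115 [ 0.1316  0.5778 -0.2245  1.7656  0.1676  0.8168 -1.8936]
tray 4.562290664713178 0.235 [ 0.055   0.6311 -0.4009  1.6973  0.3046  0.8753 -2.1944]
tray 6.133086991508074 0.115 [ 0.357   0.636  -0.5647  1.7449  0.4234  0.8846 -0.5426]
tray 6.133086991508074 0.235 [ 0.1859  0.6773 -0.6103  1.6852  0.4652  0.9284 -0.7553]
```

```bash
cat > d.py <<'E'
from h import *
from workcell import bot
bot.move_pose([.451,.286,.23],[np.pi,0,1.864])
print(bot.current_time_s(),bot.current_joint_positions(),bot.current_position(),bot.current_eef_rot())
I=bot.camera_info('wrist');im=bot.get_image('wrist');np.save('pics/w1.npy',im);np.save('pics/w1i.npy',I,allow_pickle=True)
cv2.imwrite('pics/w1.png',im[...,::-1])
H=hsv(im);m=(H[...,0]<=15)&(H[...,1]>160)&(H[...,2]>120)
for c,hole,a in blobs(m,300):
    p=onz(I,c,.093,True)[:,:2].astype(np.float32);print(a,c.mean(0),cv2.minAreaRect(p))
E
python3 d.py
```

```text
3.3833 [ 0.0865  0.4882 -1.0586  1.7316  0.4555  1.194   0.7663] [0.4515 0.2853 0.2298] [-3.1414  0.0003  1.8622]
2702.5 [259.3887 164.1775] ((0.4492398500442505, 0.2856906056404114), (0.12969748675823212, 0.025384755805134773), 16.922510147094727)
```

View pics/w1.png

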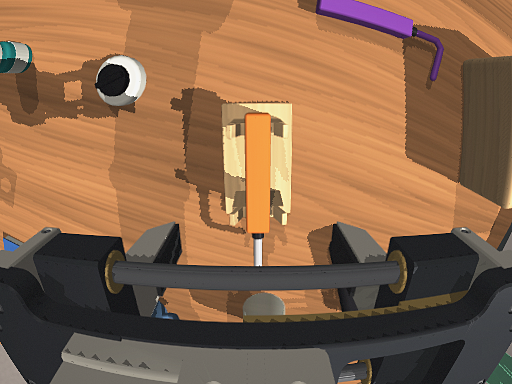

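The wrist view shows the handle lying centred on the rest at (258,172), with the rod end towards the gripper. The wrist fit (130 x 25 mm, 16.9°) matches the top view to 2 mm, so I'm grasping now.

```bash
cat > e.py <<'E'
from h import *
from workcell import bot
P=[.450,.2857]
bot.move_straight([*P,.10],rot=[np.pi,0,1.866],rate=.15)
bot.move_straight([*P,.059],rate=.08,threshold=8)
print(bot.current_position(),bot.current_eef_rot(),bot.current_contact_force())
bot.set_gripper(0.0)
print('grip',bot.current_grip_width()*92,bot.current_position(),bot.current_contact_force())
bot.move_straight([*P,.23],rate=.12)
print(bot.current_time_s(),bot.current_grip_width()*92,bot.current_contact_force(),bot.current_ft_torque(),bot.current_position())
I=bot.camera_info('wrist');im=bot.get_image('wrist');cv2.imwrite('pics/w2.png',im[...,::-1])
im=bot.get_image('side');np.save('pics/side2.npy',im)
a=cv2.resize(im[180:330,120:320,::-1],(600,450),interpolation=cv2.INTER_CUBIC);cv2.imwrite('pics/s2.png',a)
E
python3 e.py
```

```text
[0.4498 0.2859 0.0589] [-3.1412 -0.0002  1.8664] [ 0.4155  0.3126 -0.8286]
grip 25.966480894252623 [0.45   0.2858 0.059 ] [0.285  0.6723 0.6944]
7.7167 25.796091564832395 [-0.276   0.0095 -1.1399] [ 0.1347 -0.149   0.0363] [0.4498 0.2854 0.2293]
```

View pics/s2.png

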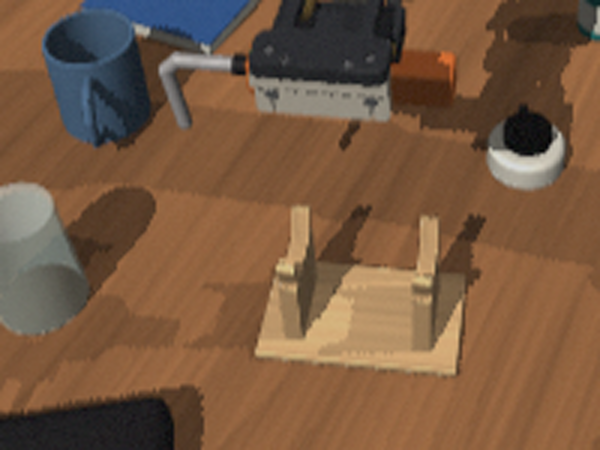

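The hook is held level with the rod hanging down, upper left in the crop at (170,90), and the empty rest is below it. Next I'm carrying it to the tray and looking at the hole from close by, off to the side of the handle.

```bash
cat > f.py <<'E'
from h import *
from workcell import bot
bot.move_pose([.518,-.12,.24],[np.pi,0,-.1496])
print(bot.current_time_s(),bot.current_joint_positions(),bot.current_position(),bot.current_eef_rot(),bot.current_grip_width()*92)
I=bot.camera_info('wrist');im=bot.get_image('wrist');np.save('pics/w3.npy',im)
cv2.imwrite('pics/w3.png',im[...,::-1])
for c,hole,a in blobs(teal(im),150):
    p=onz(I,c,.04,True)[:,:2].astype(np.float32);print(hole,a,c.mean(0),cv2.minAreaRect(p))
    if hole: print(cv2.minEnclosingCircle(p))
for c,hole,a in blobs(white(im),1500):
    p=onz(I,c,.062,True)[:,:2].astype(np.float32);print('w',hole,a,c.mean(0),cv2.minAreaRect(p))
E
python3 f.py
```

```text
9.3417 [ 0.6444  0.3546 -0.6824  1.7394  0.2433  1.1337 -0.2576] [ 0.5182 -0.1185  0.24  ] [-3.1408 -0.0001 -0.1462] 26.083904341603386
False 281.5 [161.901  177.7723] ((0.39329516887664795, -0.12087893486022949), (0.031049756333231926, 0.04756699129939079), 29.45843505859375)
False 3313.5 [318.2008 193.6602] ((0.5995786190032959, -0.16888459026813507), (0.07502903789281845, 0.10477408021688461), 80.80619049072266)
True 471.5 [313.2319 181.4348] ((0.5864263772964478, -0.15333151817321777), (0.032767608761787415, 0.031598031520843506), 38.608619689941406)
((0.5865262150764465, -0.15364941954612732), 0.01707957684993744)
w False 10141.0 [181.8732 363.7507] ((0.258955717086792, -0.4711270332336426), (0.685319721698761, 0.19650466740131378), 2.486315965652466)
w False 1832.5 [321.5725 232.4588] ((0.5953744649887085, -0.22195404767990112), (0.10848162323236465, 0.06848392635583878), 3.3288979530334473)
```

View pics/w3.png

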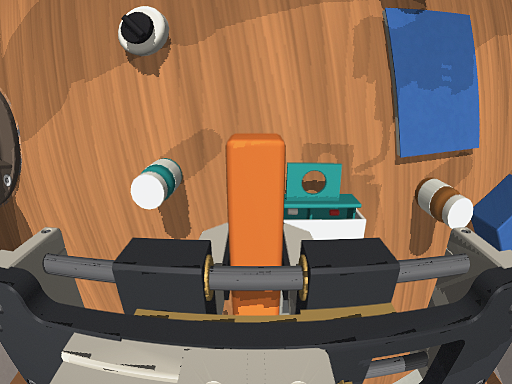

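The hole shows clearly at (313,181). It measures 32 mm and sits at (0.586,-0.153), agreeing with the top view. Now inserting, with a force guard.

```bash
cat > g.py <<'E'
from h import *
from workcell import bot
u=np.array([.149,.989]);u/=np.linalg.norm(u);T=np.array([.5867,-.1534])+.115*u
bot.move_straight([*T,.20],rot=[np.pi,0,-.1496],rate=.2)
bot.move_straight([*T,.10],rate=.12)
f0=bot.current_contact_force()
hit=bot.move_straight([*T,.054],rate=.05,threshold=5)
bot.sleep(.2)
print(hit,bot.current_time_s(),bot.current_position(),bot.current_eef_rot(),np.subtract(bot.current_contact_force(),f0))
im=bot.get_image('side');np.save('pics/s4.npy',im)
cv2.imwrite('pics/s4.png',cv2.resize(im[90:210,190:350,::-1],(800,600),interpolation=cv2.INTER_CUBIC))
E
python3 g.py
```

```text
False 12.4167 [ 0.604  -0.0397  0.0543] [-3.1416 -0.0006 -0.1497] [ 1.132   0.0952 -0.5145]
```

View pics/s4.png

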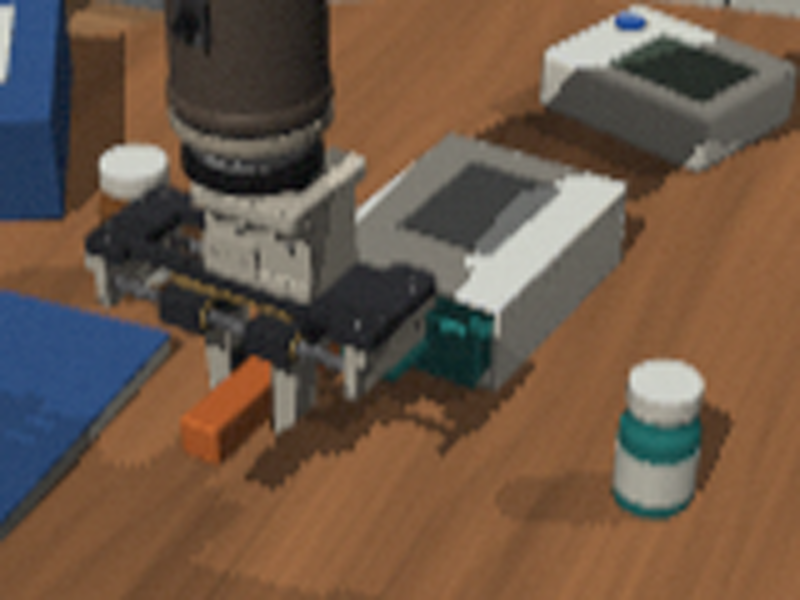

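The gripper stands in front of the case at (480,270) without touching it, and the tip went down to 15 mm with no contact force, so it is in the hole. Next I'm pulling in stages.

```bash
cat > p.py <<'E'
from h import *
from workcell import bot
u=np.array([.149,.989]);u/=np.linalg.norm(u);T=np.array([.5867,-.1534])+.115*u
f0=np.array(bot.current_contact_force())
for d,th in((.03,12),(.07,12),(.105,12),(.14,6)):
    hit=bot.move_straight([*(T+d*u),.054],rate=.06,threshold=th)
    p=np.array(bot.current_position());f=np.array(bot.current_contact_force())-f0
    print(d,hit,bot.current_time_s(),p,'along',(p[:2]-T)@u,'F',f,'Fu',f[:2]@u,bot.current_ft_torque())
    if hit: break
bot.sleep(.2)
I=bot.camera_info('wrist');im=bot.get_image('wrist');np.save('pics/w5.npy',im)
cv2.imwrite('pics/w5.png',im[...,::-1])
im=bot.get_image('top');np.save('pics/t5.npy',im)
cv2.imwrite('pics/t5.png',cv2.resize(im[100:280,190:430,::-1],(800,600),interpolation=cv2.INTER_CUBIC))
E
python3 p.py
```

```text
0.03 False 13.1167 [ 0.6084 -0.0093  0.0541] along 0.03070083224873515 F [ 0.082   0.2933 -0.4781] Fu 0.30222554729500917 [ 0.0022 -0.1132 -0.0345]
0.07 False 13.9333 [0.6143 0.0302 0.0541] along 0.07069095800782882 F [-0.2394  1.0813 -1.1496] Fu 1.0335599981068262 [-0.0224 -0.1005 -0.0598]
0.105 False 14.6667 [0.6195 0.065  0.0541] along 0.10586249618842022 F [ 0.4223  0.9923 -0.1306] Fu 1.0441689651802823 [-0.0122 -0.0968 -0.024 ]
0.14 True 15.075 [0.6213 0.0812 0.0527] along 0.12210905020803246 F [-0.3184 -0.8497 -0.0216] Fu -0.8876260409553935 [-0.2759  0.0593 -0.0599]
```

View pics/t5.png

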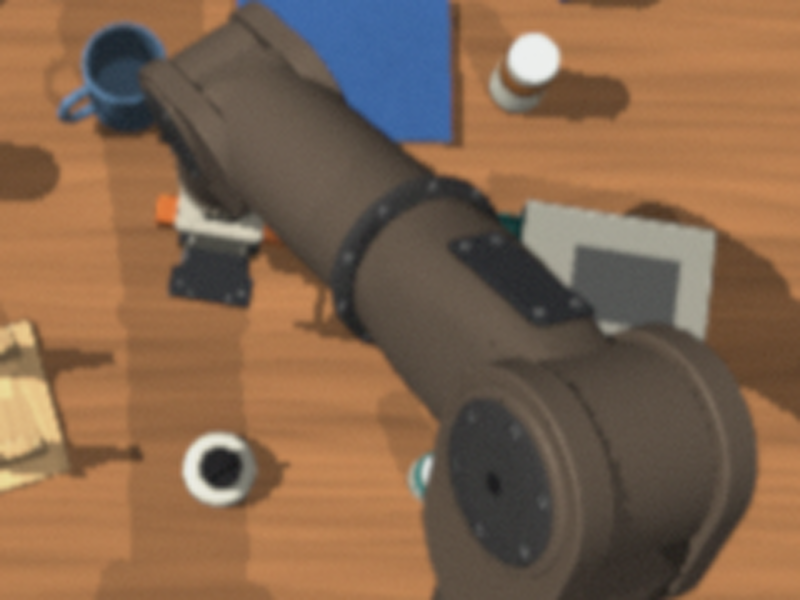

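The arm hides the tray in the top view. The guard tripped at 122 mm of pull, which fits the stop but doesn't prove it, so I'm checking the side camera.

```bash
cat > s.py <<'E'
from h import *
from workcell import bot
im=bot.get_image('side');np.save('pics/s6.npy',im)
print(bot.current_contact_force(),bot.current_position(),bot.current_eef_rot(),bot.current_grip_width()*92)
cv2.imwrite('pics/s6.png',cv2.resize(im[90:240,170:370,::-1],(800,600),interpolation=cv2.INTER_CUBIC))
E
python3 s.py
```

```text
[ 0.0148 -0.1336 -1.3013] [0.6214 0.0798 0.0526] [ 3.1375  0.0024 -0.1525] 26.023567390825956
```

View pics/s6.png

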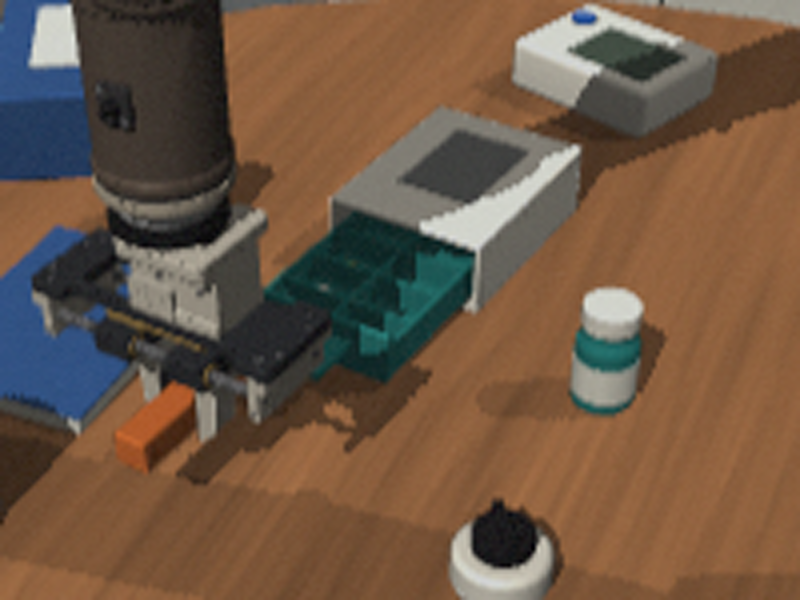

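Run:
```python
from h import *
from workcell import bot
S=bot.camera_info('side')
for z in(0.0,.005,.01):
    a=onz(S,[[266.25,185.3],[288.75,167.3]],z);print(z,a[:,:2].tolist(),np.linalg.norm(a[0]-a[1]))
```

```text
0.0 [[0.543404781110574, -0.07545237971901597], [0.5132534851504122, -0.18863261168989154]] 0.11712756104802349
0.005 [[0.5409933826857621, -0.06971965844528938], [0.5110494071603022, -0.1821216626768708]] 0.11632219145780305
0.01 [[0.5385819842609503, -0.06398693717156279], [0.5088453291701923, -0.17561071366384995]] 0.11551682186758247
```

The side view shows the tray well out (front corner about 117 mm ahead of the case's). That fits the stop, and the timer, bottle and notebook have not moved. Next I'm centring the rod in the hole, lifting, and going back above the rest to compare with the earlier pictures.

```bash
cat > r.py <<'E'
from h import *
from workcell import bot
u=np.array([.149,.989]);u/=np.linalg.norm(u);T=np.array([.5867,-.1534])+.115*u
C=T+.1105*u
bot.move_straight([*C,.054],rot=[np.pi,0,-.1496],rate=.05)
print(bot.current_contact_force())
print(bot.move_straight([*C,.11],rate=.07,threshold=8),bot.current_position(),bot.current_contact_force())
bot.move_straight([*C,.23],rate=.15)
bot.move_pose([.450,.2857,.23],[np.pi,0,1.866])
bot.sleep(.3)
print(bot.current_time_s(),bot.current_position(),bot.current_eef_rot(),bot.current_grip_width()*92,bot.current_ft_torque())
I=bot.camera_info('top');im=bot.get_image('top');np.save('pics/t7.npy',im)
for c,hole,a in blobs(teal(im)):
    p=onz(I,c,.04)[:,:2].astype(np.float32);print(hole,a,c.mean(0),cv2.minAreaRect(p))
im=bot.get_image('side');old=np.load('pics/side2.npy')
st=np.vstack([x[170:270,120:320] for x in(old,im)])
cv2.imwrite('pics/s7.png',cv2.resize(st[...,::-1],(600,600),interpolation=cv2.INTER_CUBIC))
E
python3 r.py
```

```text
[ 0.3062  0.3976 -1.9814]
False [0.62   0.0694 0.1096] [ 0.3177  0.3544 -1.8655]
19.175 [0.4504 0.2853 0.2299] [-3.1415  0.0001  1.8645] 25.90203192377923 [ 0.1375 -0.137  -0.017 ]
False 1668.0 [318.     179.1919] ((0.5923357009887695, -0.11178598552942276), (0.17419016361236572, 0.12255201488733292), 79.50713348388672)
True 38.0 [334. 188.] ((0.5630788803100586, -0.16644680500030518), (0.019064297899603844, 0.026081550866365433), 89.02969360351562)
True 33.5 [321.2632 187.3158] ((0.5640090703964233, -0.12519583106040955), (0.019028659909963608, 0.022924549877643585), 89.19622039794922)
True 34.0 [310.  185.5] ((0.5698087215423584, -0.09035679697990417), (0.020133987069129944, 0.02086077630519867), 45.75420379638672)
True 100.5 [296.3226 174.7742] ((0.6039591431617737, -0.04686734080314636), (0.03629380464553833, 0.03456155210733414), 44.82460021972656)
True 37.0 [337.6 172. ] ((0.6153225302696228, -0.18018174171447754), (0.01919153518974781, 0.026575235649943352), 88.93462371826172)
True 36.5 [325.3684 169.7368] ((0.6220270395278931, -0.1395021229982376), (0.022763529792428017, 0.02096583880484104), 44.41044998168945)
True 38.0 [313.05 167.6 ] ((0.627070963382721, -0.1004142165184021), (0.01918746531009674, 0.026554550975561142), 89.38616180419922)
```

View pics/s7.png

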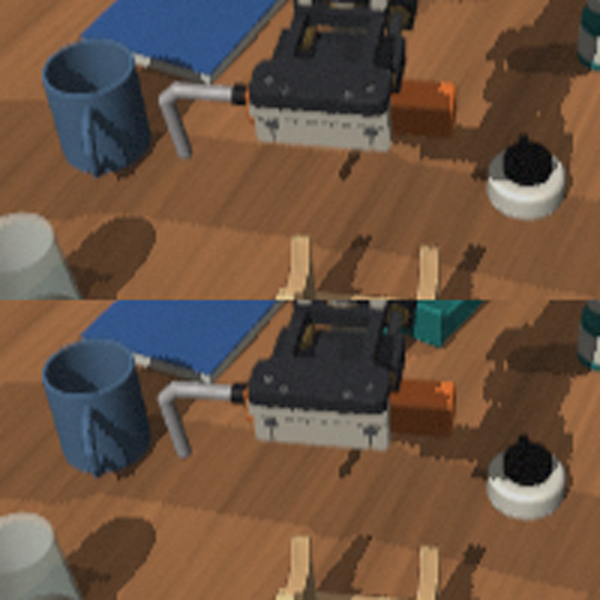

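The top (old) and bottom (new) panels match, so the hook has not shifted in the grip. The hole has moved 108 mm from where it started. Now laying the hook back.

```bash
cat > l.py <<'E'
from h import *
from workcell import bot
P=[.450,.2857]
bot.move_straight([*P,.10],rot=[np.pi,0,1.866],rate=.15)
hit=bot.move_straight([*P,.0595],rate=.04,threshold=6)
bot.sleep(.3);print(hit,bot.current_position(),bot.current_contact_force())
bot.set_gripper(1.0);bot.sleep(.2)
bot.move_straight([*P,.23],rate=.1)
bot.sleep(.3)
print(bot.current_time_s(),bot.current_position(),bot.current_grip_width())
I=bot.camera_info('wrist');im=bot.get_image('wrist')
H=hsv(im);m=(H[...,0]<=15)&(H[...,1]>160)&(H[...,2]>120)
for c,hole,a in blobs(m,300):
    p=onz(I,c,.093,True)[:,:2].astype(np.float32);print(a,c.mean(0),cv2.minAreaRect(p))
im=bot.get_image('side')
cv2.imwrite('pics/s8.png',cv2.resize(im[120:320,120:390,::-1],(800,593),interpolation=cv2.INTER_CUBIC))
im=bot.get_image('top');I=bot.camera_info('top')
for c,hole,a in blobs(teal(im),80):
    p=onz(I,c,.04)[:,:2].astype(np.float32);print(hole,a,cv2.minAreaRect(p)[:2])
E
python3 l.py
```

```text
False [0.4501 0.2857 0.0596] [ 0.2255 -0.0638 -1.7965]
25.25 [0.4499 0.2857 0.2299] 1.0001122273887353
2752.5 [255.945  173.4433] ((0.44927340745925903, 0.284658282995224), (0.1298893243074417, 0.02531621791422367), 16.929290771484375)
False 1668.0 ((0.5923357009887695, -0.11178598552942276), (0.17419016361236572, 0.12255201488733292))
True 100.5 ((0.6039591431617737, -0.04686734080314636), (0.03629380464553833, 0.03456155210733414))
```

View pics/s8.png

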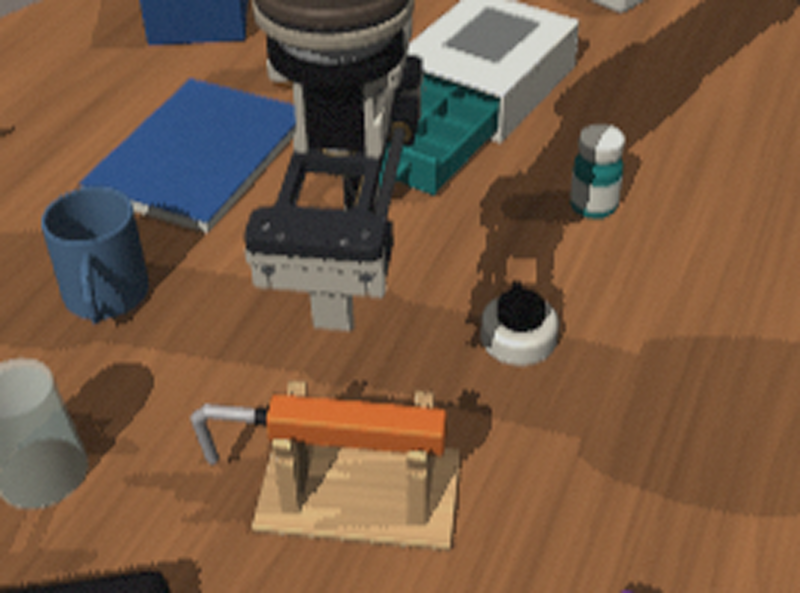

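The hook lies level on both saddles, hook end down (handle at (355,422), rod end at (212,460)). It is within 1 mm of its starting spot, the tray is still out, and the gripper is clear. Handing in.

```bash
python3 -c "
from workcell import bot
print(bot.current_contact_force());print(bot.finish_job(),bot.current_time_s())"
```

```text
[-0.49900074  0.05835561  0.18608355]
the job is handed in; nothing more can be done
the job is handed in; nothing more can be done
```

I took the orange hook from its rest, put its tip in the tray's finger hole, drew the tray out to its stop and laid the hook back. I handed the job in at about 25 s of the 51 s allowed; no verdict was reported.

**Last checks**
- **Hook:** the wrist camera put it within about 1 mm and 0.1° of where it started. In the side view it lies level on both saddles, hook end down.
- **Tray:** the top view showed the hole 108 mm from its starting position, and it did not move while I put the hook back. The side view gave about 117 mm between the tray's front corner and the case's.
- **Other things:** those in view (mug, tumbler, timer, teal bottle and notebook) stood where they were, judged by eye. I did not re-check the amber bottle or the spectacle case closely.

**What disagreed**
- **Tray distance:** the 108 mm and 117 mm figures differ. The tray probably started about 10 mm open, or the outline I measured is biased. Both are above the 100 mm needed.
- **Stop:** the force guard tripped at 122 mm of pull, which fits the tray reaching its stop. The force readings during the pull were too noisy to show the 2.5 N of friction clearly, so the force alone does not confirm it.

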